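# Zero the coffee grinder's dial, set it five clicks coarse and start it

### The arm

A 6-joint arm with a two-finger parallel gripper is mounted at the origin on the work surface. World frame = base frame: x ahead of the robot, y to its left, z up, the work surface at z = 0. Lengths are in m, angles in rad, forces in N, time in s.
With the tool pointing down it reaches from about 0.25 to 0.775 m from the base axis. Payload 4 kg.
Tool frame: the origin (TCP) lies at the very end of the fingers, on their centre line; the grasp point (between the pads) lies 19 mm behind it; z points along the fingers, y is the line along which they close (so a half turn about z gives the same grasp; the last joint's range is limited). The gripper opens to 94 mm and grips with 3 to 60 N. Pads are 16 mm wide; open, the fingers measure 119 mm over their backs; the gripper's body (75 mm by 177 mm) begins 78 mm behind the grasp point.
Start: joints at [-1.413, 0.087, 1.371, -0, 1.684, -0.103], TCP at [0.142, -0.531, 0.177] pointing down, gripper open.
Joint ranges: [-3.1, 3.1], [-0.76, 2.03], [0.27, 2.55], [-1.08, 4.22], [0.17, 2.65], [-2.57, 2.57]. Speed limits (rad/s): [2.79, 2.79, 3.14, 3.14, 3.14, 3.14].

### API

Orientations are given as [roll, pitch, yaw] about the fixed x, y, z axes, in that order (R = Rz(yaw) Ry(pitch) Rx(roll)).
In Python, from bench import robot gives the robot as it stands. The module is installed in compiled form; this text tells all that it offers.
- The arm moves only by the tool move_arm, never from a script. Its argument "deltas" is one flat list of numbers, 7 for each row, row after row: the turn, a rotation vector about the tool's x, y, z in rad, then the shift along the tool's x, y, z in cm, then the closure, from -1 (fully open) to 1 (shut). A call has 1 to 8 rows; each row is the pose to reach, as a shift and turn from the pose commanded when the call began, along the tool's axes at that moment; what a row does not reach only later rows make up. A row lasts 1/10 s, in which the tool goes at most 50 mm and 8.59 degrees, less where a joint would pass 70% of its speed; a pose out of reach is approached as far as the arm can. A call with a gripper value outside its range is refused whole. The fingers move at their own pace and stop on an object; the grip force is fixed at half the most. Time passes only in rows, so rows that repeat a pose let the fingers close. It gives the time, the measured TCP pose, the force, the opening and the grip force at its end, in the units of the state.
- robot.get_obs(): the state, without advancing time (a new reading comes with each control period).
- robot.snapshot(name): name is "side" or "top"; returns a dict with "image" (420x560x3 uint8, red, green, blue), "depth" (420x560 float32, m along the optical axis (not along the pixel's ray), 0 where there is no reading), "fov_y" (degrees; the focal length in pixels is half the picture's height over the tangent of half this angle, whatever the lens; pixels are square), "cx", "cy" (the principal point, pixels), "origin" and "orientation" of the camera in the world. Camera axes: x right, y up, looking along -z (the intrinsics and any distortion apply to the point x, -y, -z); pixel columns grow to the right and rows downward; lengths in m; the calibration is good to about 2 mm. A picture is of the moment at which its call begins.
- robot.close_job(): hands the job in; it is judged then, once.
The state is a dict: "time": time; "joint_positions": joint angles; "qvel": joint speeds; "joint_torque": joint torques, N m; "tool_pos": TCP position; "ee_rot": TCP orientation; "wrist_force": force on the tool from outside, world axes, zero at the start; "wrist_torque": the same for the moment, N m; "width": finger opening in m; "finger_force": force on a finger pad.
Only numpy, scipy, OpenCV 4.12 (cv2) and the standard library are available. Lean on these libraries where they do the work, as an engineer would, in place of code of your own. Each camera call takes 0.05 s, during which the arm holds its last target. There are 200 camera calls.

### The job

At the end of the prize table stands a coffee grinder. Turn its grind dial clockwise (seen from above) until you feel it bear on its stop pin, firmly but without forcing it, then turn it back anticlockwise by exactly five clicks, and only then press the start button down fully and let it go. Let go of everything at the end, with the dial still on the fifth click, and leave the other things on the table where they stand.

Things in the scene. Friction and masses are not known exactly. Their poses are not given: they have to be found in the camera images.
- grinder: coffee grinder, a fixed grey box 220 (x) x 320 (y) x 110 high; origin at the centre of its underside, z up, front faces its own -x. On its flat top (deck, 110 above the table): dial at own (-30, -75), start button at own (-65, 50), and a black bean bin with steel lid, 106 x 126, 45 high, centred at own (50, 85)
- dial_grip (a point): on the dial's vertical axis, 37 above the deck, at gripping height. Black dial: disc 56 dia, its top 14 above the deck, with an upright bar across it, 52 long, 14 thick, top 44 above the deck; pinch the bar across its 14 from above. Turns with the dial: x runs along the bar, the -x end is the pointer (white line, small nose at the rim); at dial angle 0 it is parallel to the grinder's x
- dial (a joint): dial angle, rad: 0 at the zero click, growing anticlockwise from above. A click every 0.2618 (15 deg), about 0.18 N m to turn over; the fifth is 1.309. Let go between clicks it springs into the nearest. Starts 7 to 11 clicks up, end at 15. The nose meets the stop about 0.06 clockwise of zero; let go there, it springs back to 0. At the stop the reading stands still: feel the load
- stop: upright steel stop pin, 8 dia, 12 high, fixed in the deck at the dial's rim, 34 from its axis; origin at its foot. The dial's nose bears on it at the clockwise end. It is hard: the moment on the dial rises steeply there. A moment of 0.4 to 0.6 N m held briefly (about 8 to 14 N on the pin) is firm; over 0.85 N m (25 N on the pin) forces it and spoils the grinder
- start (a joint): travel of the start button, m: 0 up, 0.006 fully down; a spring pushes it back (about 5 N fully down)
- start_top (a point): centre of the top of the start button, a round black push button 26 diameter in a dark steel housing, pressed straight down with closed fingers
- mug: bystander, leave alone: white ceramic mug, 80 dia x 92 high, near the front of the grinder; origin at the centre of its underside
- sugar_jar: bystander, leave alone: glass jar with steel lid, 68 dia x 85 high, standing beside the grinder's dial end; origin at the centre of its underside
- pen_cup: bystander, leave alone: white cup without handle, 74 dia x 95 high; origin at the centre of its underside
- gift_box: bystander, leave alone: cardboard box 120 x 90 x 60; origin at the centre of its underside
- bottle: bystander, leave alone: green glass bottle 74 dia x 290 high; origin at the centre of its underside
- spoon: bystander, leave alone: spoon 160 long; origin at the centre of its underside

How it is judged:
On the way, in this order (a step that is already met when the one before it is completed fails the run):
1. the dial bears firmly on its stop pin (more than 4 N on the pin for 0.1 s) (contact force between dial and stop above 4 N), for 0.1 s.
2. the dial rests on the fifth click back from the stop (1.309 rad, within 0.1) (value of joint dial between 1.209 and 1.409 rad), for 0.3 s.
3. the start button is pressed down (5 mm of its 6) with the dial on the fifth click (all of step 2 and value of joint start above 0.005 m), for 0.04 s.
At the end, for the whole second after the job is handed in: the dial rests on the fifth click (1.309 rad, within 0.1) after having borne on its stop, and the start button has been pressed and is up again (all of step 2 and value of joint start below 0.002 m); the robot touches nothing.
It fails at once if the dial is forced on its stop (more than 25 N on the pin, about 0.85 N m) (contact force between dial and stop above 25 N).
It fails at once if the start button is pressed while the dial is not on the fifth click (value of joint start above 0.004 m and not (value of joint dial between 1.209 and 1.409 rad)).
It fails at once if a bystander is pushed away by more than 30 mm (distance of any of mug, sugar_jar, pen_cup, gift_box, bottle, spoon from where it was at the start of the episode above 0.03 m).
It also fails if it takes over 72 s, if anything falls off the work surface, if the arm or the gripper's body presses on something with over 40 N, if the wrist force passes 120 N, or if a joint passes its speed limit or range.

## Working session

There is one attempt and no reset: what is moved stays moved. The work goes in short steps, Python scripts to look and compute and a tool call to move; the robot and the scene stay as the last step left them, time stands still between calls to the robot, and variables do not carry over. Pictures are saved under pics/ and viewed, at most 10 in all, crops included, and the job is handed in when it is done.

Besides the shell and the picture viewer there is one more tool, called after "Request:" by a JSON object that holds its "api" and its "payload", one argument or row to a line. move_arm: Moves the arm, as the interface text tells. Its arguments: {"type":"object","properties":{"deltas":{"type":"array","items":{"type":"number"}}},"required":["deltas"]}

```bash
mkdir -p pics; cat > h.py <<'E'
import numpy as np, cv2
from scipy.spatial.transform import Rotation as Ro
from bench import robot
def cam(n):
    s=robot.snapshot(n); s['f']=s['image'].shape[0]/2/np.tan(np.radians(s['fov_y'])/2)
    o=np.array(s['orientation'],float)
    s['R']=o if o.shape==(3,3) else Ro.from_euler('xyz',o).as_matrix()
    return s
def ray(s,u,v): return s['R']@np.array([(u-s['cx'])/s['f'],-(v-s['cy'])/s['f'],-1])
def plane(s,u,v,z):
    d=ray(s,u,v); o=np.array(s['origin']); return o+d*(z-o[2])/d[2]
def cloud(s):
    h,w=s['depth'].shape; v,u=np.mgrid[:h,:w]
    p=np.stack([(u-s['cx'])/s['f'],-(v-s['cy'])/s['f'],-np.ones((h,w))],-1)*s['depth'][...,None]
    return p@s['R'].T+np.array(s['origin'])
E
python3 - <<'E'
from h import *
for n in('side','top'):
    s=cam(n); cv2.imwrite(f'pics/{n}.png',s['image'][...,::-1]); print({k:v for k,v in s.items() if k not in('image','depth')})
    np.savez(n+'.npz',**s)
print(robot.get_obs())
E
```

```text
{'fov_y': 42.383421051295784, 'cx': 283.46987107048915, 'cy': 204.6480578528912, 'origin': array([0.46955401, 1.36211299, 1.1515297 ]), 'orientation': array([ 0.93458669,  0.01563722, -3.0916197 ]), 'f': np.float64(541.6447402395704), 'R': array([[-0.99862951,  0.01711748, -0.04945809],
       [-0.04994605, -0.59403745,  0.80288536],
       [-0.01563659,  0.80425524,  0.59407828]])}
{'fov_y': 42.22040328741451, 'cx': 268.77659042665795, 'cy': 203.884278560163, 'origin': array([0.16919479, 0.00488221, 1.88855487]), 'orientation': array([ 0.20064774, -0.00452696, -1.6123607 ]), 'f': np.float64(543.9393379437347), 'R': array([[-0.04155198,  0.97912883, -0.19894765],
       [-0.99912609, -0.03981731,  0.01271386],
       [ 0.00452695,  0.19930207,  0.97992765]])}
{'time': 0.1, 'joint_positions': array([-1.41312756e+00,  8.78749582e-02,  1.37208862e+00, -1.30825854e-05,
        1.68358379e+00, -1.03093246e-01]), 'qvel': array([ 0.00044554, -0.00259368, -0.00303369,  0.00040341, -0.00078803,
        0.00082768]), 'joint_torque': array([ 1.75449222e-03, -3.41254306e+01, -3.03300977e+01,  7.18504982e-02,
        3.04224459e-02, -1.02576623e-04]), 'tool_pos': array([ 0.14170817, -0.53087062,  0.17633198]), 'ee_rot': array([-3.13964699e+00, -1.88226831e-04,  2.60760371e-01]), 'wrist_force': array([ 0.47133063, -0.1763769 ,  0.283974  ]), 'wrist_torque': array([0.02514799, 0.00196093, 0.02088722]), 'finger_force': 0.0, 'width': 0.09410564599079226}
```

View pics/top.png

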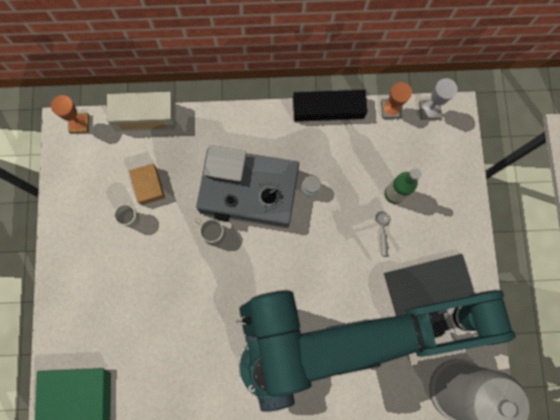

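View pics/side.png

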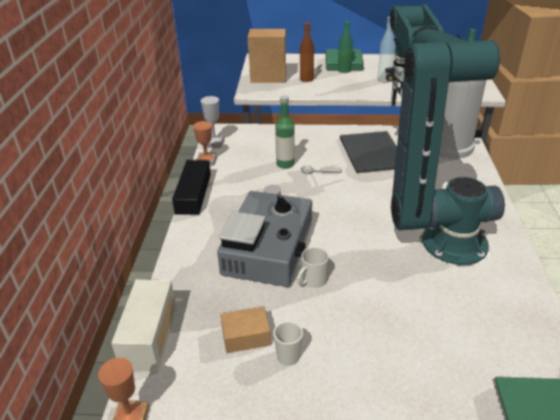

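Top view: the grinder spans about (198–298, 148–225), with the dial at (269,196), button at (231,200), bin at (225,163), jar at (311,186) and mug at (212,232). The side view agrees, with the dial at (283,205) and button at (284,234).

```bash
python3 - <<'E'
from h import *
T=dict(np.load('top.npz')); S=dict(np.load('side.npz'))
for n,s,(a,b,c,d) in(('top',T,(140,235,190,325)),('side',S,(180,290,210,345))):
    P=cloud(s); z=P[...,2]; win=np.zeros(z.shape,bool); win[a:b,c:d]=1
    print(n,'table z',np.median(z[win&(abs(z)<.03)]))
    m=win&(abs(z-.11)<.012); print('deck z',np.median(z[m]),m.sum())
    g=win&(z>.095)&(z<.17)
    # deck + all above -> largest component, project on deck
    k,l,st,_=cv2.connectedComponentsWithStats(m.astype(np.uint8)); m=l==1+np.argmax(st[1:,4])
    r=cv2.minAreaRect((P[m][:,:2]*1000).astype(np.float32)); print('rect mm',r)
    if n=='side':continue
for n,s,(a,b,c,d) in(('top',T,(140,240,185,330)),('side',S,(180,295,215,340))):
    im=s['image'][a:b,c:d,::-1]; cv2.imwrite(f'pics/{n}c.png',cv2.resize(im,None,fx=5,fy=5,interpolation=cv2.INTER_CUBIC))
print('dial top guess',plane(T,269,196,.124),plane(S,283,208,.124),'btn',plane(T,231,200,.12),plane(S,284,233,.12))
E
```

```text
top table z 0.0003525443447774945
deck z 0.1098696714125118 4593
rect mm ((598.3780517578125, 51.26246643066406), (322.119384765625, 224.15408325195312), 79.34068298339844)
side table z 0.002464134271871199
deck z 0.11167296857156317 3393
rect mm ((599.0836181640625, 55.09552001953125), (324.587890625, 227.3661651611328), 78.7978515625)
dial top guess [ 0.55410033 -0.01986283  0.124     ] [ 0.55569317 -0.00868724  0.124     ] btn [0.54650587 0.10677112 0.12      ] [0.54670847 0.11064149 0.12      ]
```

View pics/topc.png

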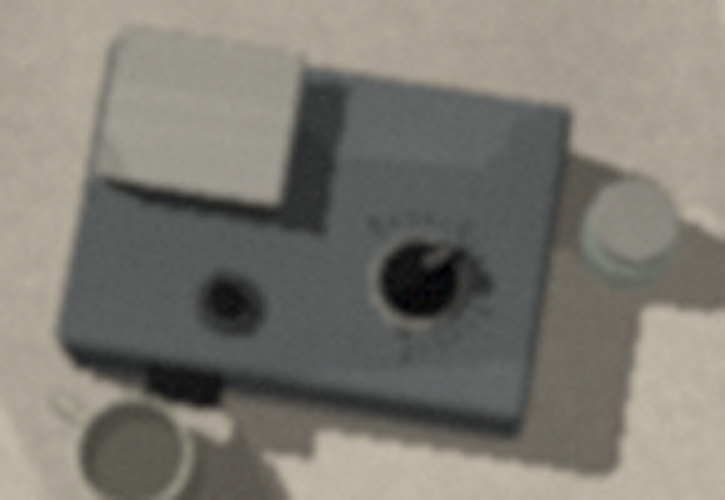

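View pics/sidec.png

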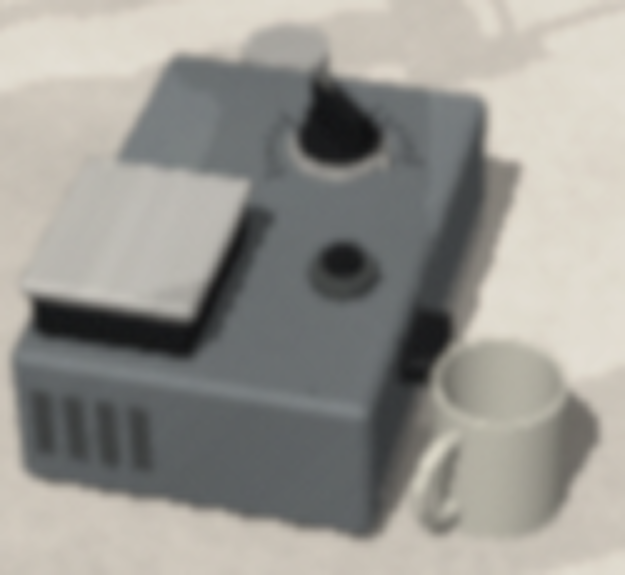

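Top crop: the dial's white pointer line runs up-right from about (425,268) to (452,243), and the button is at (230,302). Side crop: the bar top is near (325,80) and the button top at (343,260). Next I refine the frame, dial axis and bar direction.

```bash
python3 - <<'E'
from h import *
T=dict(np.load('top.npz')); S=dict(np.load('side.npz'))
c=np.array([.5987,.0525]); yaw=np.radians(-10.9); R=np.array([[np.cos(yaw),-np.sin(yaw)],[np.sin(yaw),np.cos(yaw)]])
for n,s in(('top',T),('side',S)):
    P=cloud(s); own=(P[...,:2]-c)@R; z=P[...,2]
    for nm,q,r,lo,hi in(('disc+bar',(-.03,-.075),.04,.118,.17),('bar',(-.03,-.075),.04,.135,.17),('bartop',(-.03,-.075),.04,.148,.17),('button',(-.065,.05),.025,.117,.15)):
        m=(np.hypot(*(own-q).reshape(-1,2).T).reshape(z.shape)<r)&(z>lo)&(z<hi)
        p=own[m]*1000
        if len(p)<4: print(n,nm,len(p));continue
        e=cv2.minAreaRect(p.astype(np.float32)); v,vec=np.linalg.eigh(np.cov(p.T)); a=np.degrees(np.arctan2(*vec[::-1,1]))
        print(n,nm,len(p),'mean',p.mean(0).round(1),'rect',np.round(e[0],1),np.round(e[1],1),'axis deg',a.round(1),np.sqrt(v).round(1),'z',np.percentile(z[m],[5,50,95]).round(4))
# white line: bright pixels in the dial in top view, cast on bar top plane
g=cv2.cvtColor(T['image'],cv2.COLOR_RGB2GRAY)
own=np.array([[ (plane(T,u,v,.154)[:2]-c)@R*1000 for u in range(262,280)] for v in range(186,204)])
print(g[186:204,262:280])
sub=g[186:204,262:280]; m=(sub>75)&(np.hypot(own[...,0]+30,own[...,1]+75)<27)
p=own[m]; print('line',p.round(0).tolist())
# dark disc in top and side at button/dial on their planes
for n,s,(a,b,cc,d),z in(('top',T,(190,212,220,243),.118),('side',S,(222,245,273,296),.118)):
    gg=cv2.cvtColor(s['image'],cv2.COLOR_RGB2GRAY)[a:b,cc:d]; m=gg<40; v,u=np.nonzero(m); q=plane(s,u.mean()+cc,v.mean()+a,z); print(n,'btn dark',m.sum(),q,(q[:2]-c)@R)
E
```

```text
top disc+bar 232 mean [-29.7 -76.7] rect [-29.9 -77.4] [59.4 62.8] axis deg 126.4 [14.4 15.5] z [0.1194 0.1261 0.1562]
top bar 77 mean [-28.5 -76.2] rect [-28.1 -75.7] [14.3 50.9] axis deg 134.4 [ 4.5 15.2] z [0.138  0.1518 0.1609]
top bartop 61 mean [-28.7 -74.9] rect [-28.1 -75.7] [14.3 50.9] axis deg 135.1 [ 4.3 15.2] z [0.149  0.153  0.1613]
top button 119 mean [-62.6  48.9] rect [-63.3  48.4] [43.1 39.8] axis deg 100.4 [10.3 11. ] z [0.118  0.1262 0.1351]
side disc+bar 240 mean [-28.5 -65.8] rect [-30.1 -67.8] [59.9 65.5] axis deg 149.8 [11.7 16.9] z [0.1196 0.1284 0.1577]
side bar 90 mean [-27.9 -68.5] rect [-27.  -70.2] [16.3 55.2] axis deg 136.2 [ 3.6 16.5] z [0.137  0.1511 0.1593]
side bartop 57 mean [-27.3 -69.9] rect [-26.1 -70.7] [16.3 51.4] axis deg 135.4 [ 3.8 15.4] z [0.1487 0.1552 0.1596]
side button 119 mean [-62.   57.4] rect [-61.   55.3] [39.  38.5] axis deg -170.2 [ 9.  10.2] z [0.1188 0.1259 0.1359]
[[ 89  92  94  96  93  93  94  92  93  94  94  92  85  89  83  77  81  85]
 [ 89  96  97  94  87  84  82  86  91  95  93  90  87  90  85  78  85  87]
 [ 94  98  93  
[... 998 characters left out ...]
 13  12  29  41  52  59  63  72  78]
 [106  87  69  47  30  23  18  22  23  26  40  52  59  61  61  72  84  84]
 [111 106  97  80  69  62  61  60  59  60  65  72  72  65  68  78  86  87]]
line [[-5.0, -66.0], [-4.0, -69.0], [-4.0, -72.0], [-3.0, -75.0], [-9.0, -60.0], [-9.0, -63.0], [-8.0, -66.0], [-8.0, -69.0], [-7.0, -73.0], [-7.0, -76.0], [-6.0, -79.0], [-6.0, -82.0], [-5.0, -86.0], [-14.0, -54.0], [-13.0, -57.0], [-13.0, -60.0], [-12.0, -63.0], [-9.0, -83.0], [-9.0, -86.0], [-8.0, -89.0], [-17.0, -54.0], [-16.0, -57.0], [-20.0, -55.0]]
top btn dark 51 [0.54802456 0.10913848 0.118     ] [-0.06047127  0.04603415]
side btn dark 31 [0.55009623 0.10358872 0.118     ] [-0.05738754  0.04097626]
```

Request:
{"api": "move_arm", "payload": {
  "deltas": [0,0,-0.95,26.7,-19.6,-4,-1,0,0,-0.95,26.7,-19.6,-4,-1,0,0,-0.95,26.7,-19.6,-4,-1,0,0,-0.95,26.7,-19.6,-4,-1,0,0,-0.95,26.7,-19.6,-4,-1,0,0,-0.95,26.7,-19.6,-4,-1,0,0,-0.95,26.7,-19.6,-4,-1,0,0,-0.95,26.7,-19.6,-4,-1]
}}

```text
time: 0.9
tool_pos: [0.3513, -0.2703, 0.2179]
ee_rot: [3.14, -0.001, 1.218]
wrist_force: [-0.8, -0.5, -0.8]
width: 0.0938
finger_force: 0.0
```

```bash
cat > to.py <<'E'
import sys; from h import *
# args: target x y z yaw(deg) -> tool-frame delta (rad, cm)
def delta(x,y,z,yaw,o=None):
    o=o or robot.get_obs(); R=Ro.from_euler('xyz',o['ee_rot']); G=Ro.from_euler('xyz',[np.pi,0,np.radians(yaw)])
    return (R.inv()*G).as_rotvec().round(4), (R.inv().apply(np.array([x,y,z])-o['tool_pos'])*100).round(2)
if __name__=='__main__':
    o=robot.get_obs(); print(o['time'],o['tool_pos'].round(4),np.degrees(o['ee_rot']).round(2),'F',o['wrist_force'].round(2),'M',o['wrist_torque'].round(3),'j6',o['joint_positions'][5].round(3))
    if len(sys.argv)>1: print(*delta(*map(float,sys.argv[1:])))
E
python3 to.py .5567 -.015 .22 124.1
```

```text
0.9 [ 0.3513 -0.2703  0.2179] [ 1.7992e+02 -5.0000e-02  6.9770e+01] F [-0.8  -0.48 -0.79] M [-0.037  0.017 -0.031] j6 -0.431
[ 1.700e-03 -1.000e-04 -9.483e-01] [31.05 10.44 -0.17]
```

Request:
{"api": "move_arm", "payload": {
  "deltas": [0,0,-0.948,31,10.4,-0.2,-1,0,0,-0.948,31,10.4,-0.2,-1,0,0,-0.948,31,10.4,-0.2,-1,0,0,-0.948,31,10.4,-0.2,-1,0,0,-0.948,31,10.4,-0.2,-1,0,0,-0.948,31,10.4,-0.2,-1,0,0,-0.948,31,10.4,-0.2,-1,0,0,-0.948,31,10.4,-0.2,-1]
}}

```text
time: 1.7
tool_pos: [0.5568, -0.0179, 0.2175]
ee_rot: [-3.14, -0.002, 2.162]
wrist_force: [-0.2, -0.3, -1.3]
width: 0.094
finger_force: 0.0
```

```bash
python3 to.py .5567 -.015 .128 124.1
```

```text
1.7 [ 0.5568 -0.0179  0.2175] [-1.7990e+02 -1.1000e-01  1.2389e+02] F [-0.18 -0.32 -1.29] M [-0.083 -0.09   0.003] j6 -0.726
[-0.0017 -0.0019 -0.0037] [0.23 0.17 8.95]
```

Request:
{"api": "move_arm", "payload": {
  "deltas": [0,0,0,0.1,0.1,3,-1,0,0,0,0.1,0.1,6,-1,0,0,0,0.1,0.1,8,-1,0,0,0,0.1,0.1,8.7,-1,0,0,0,0.1,0.1,8.7,-1,0,0,0,0.1,0.1,8.7,-1]
}}

```text
time: 2.3
tool_pos: [0.5565, -0.0193, 0.1336]
ee_rot: [3.14, 0.001, 2.157]
wrist_force: [-0.6, 0.2, -0.7]
width: 0.0935
finger_force: 0.0
```

```bash
python3 to.py .5567 -.015 .128 124.1
```

```text
2.3 [ 0.5565 -0.0193  0.1336] [1.7993e+02 8.0000e-02 1.2360e+02] F [-0.59  0.24 -0.71] M [ 0.023 -0.168 -0.011] j6 -0.723
[ 0.0011  0.0015 -0.0087] [0.35 0.26 0.56]
```

Request:
{"api": "move_arm", "payload": {
  "deltas": [0,0,0,0.3,0.25,0.5,-1,0,0,0,0.3,0.25,0.5,-1,0,0,0,0.3,0.25,0.5,-1]
}}

```text
time: 2.6
tool_pos: [0.5568, -0.0143, 0.1279]
ee_rot: [3.141, 0.001, 2.159]
wrist_force: [-0.5, 1.0, 0.2]
width: 0.0936
finger_force: 0.0
```

```bash
python3 to.py .5567 -.015 .128 124.1; python3 - <<'E'
from h import *
for n in('top','side'):
    s=cam(n); print(robot.get_obs()['tool_pos'])
cv2.imwrite('pics/s2.png',cv2.resize(s['image'][130:270,215:375,::-1],None,fx=4,fy=4,interpolation=cv2.INTER_CUBIC))
E
```

```text
2.6 [ 0.5568 -0.0143  0.1279] [1.7997e+02 4.0000e-02 1.2371e+02] F [-0.5   1.04  0.19] M [-0.037 -0.151 -0.022] j6 -0.716
[ 0.0006  0.0007 -0.0068] [-0.05 -0.04 -0.01]
[ 0.55673704 -0.0143579   0.12786492]
[ 0.55667937 -0.01436502  0.12776953]
```

View pics/s2.png

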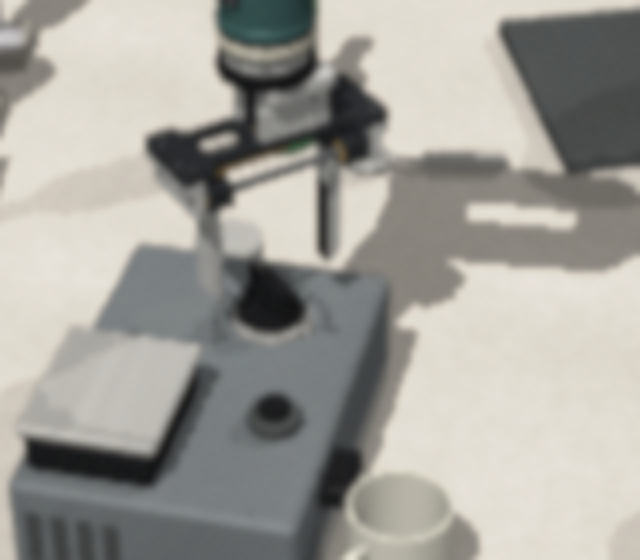

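The open fingers, at (212,290) and (325,250), straddle the dial bar at (265,280). Closing.

Request:
{"api": "move_arm", "payload": {
  "deltas": [0,0,0,0,0,0,1,0,0,0,0,0,0,1,0,0,0,0,0,0,1,0,0,0,0,0,0,1,0,0,0,0,0,0,1,0,0,0,0,0,0,1,0,0,0,0,0,0,1,0,0,0,0,0,0,1]
}}

```text
time: 3.5
tool_pos: [0.5565, -0.0145, 0.1273]
ee_rot: [-3.141, 0.0, 2.159]
wrist_force: [-0.2, 0.3, 0.0]
width: 0.0335
finger_force: 0.0
```

```bash
python3 to.py .5567 -.015 .128 124.1
```

```text
3.5 [ 0.5565 -0.0145  0.1273] [-179.99    0.    123.69] F [-0.2   0.33  0.  ] M [-0.032 -0.08   0.004] j6 -0.716
[-0.0001  0.0001 -0.0072] [-0.06 -0.01 -0.07]
```

Request:
{"api": "move_arm", "payload": {
  "deltas": [0,0,0,0,0,0,1,0,0,0,0,0,0,1,0,0,0,0,0,0,1,0,0,0,0,0,0,1,0,0,0,0,0,0,1,0,0,0,0,0,0,1]
}}

```text
time: 4.1
tool_pos: [0.5565, -0.0145, 0.1274]
ee_rot: [-3.142, 0.0, 2.159]
wrist_force: [0.6, 0.3, -1.3]
width: 0.0006
finger_force: 0.0
```

```bash
python3 to.py
```

```text
4.1 [ 0.5565 -0.0145  0.1274] [-1.8000e+02  1.0000e-02  1.2369e+02] F [ 0.56  0.26 -1.33] M [-0.038 -0.149  0.021] j6 -0.716
```

Closed to 0.6 mm without meeting the bar, so I'm looking.

```bash
python3 - <<'E'
from h import *
t=cam('top');s=cam('side')
a=cv2.resize(s['image'][170:240,240:340,::-1],(800,560),interpolation=cv2.INTER_CUBIC)
cv2.imwrite('pics/s3.png',a)
np.savez('s3.npz',**s); np.savez('t3.npz',**t)
P=cloud(s); z=P[...,2]
cv2.imwrite('pics/t3.png',cv2.resize(t['image'][140:240,190:330,::-1],None,fx=5,fy=5,interpolation=cv2.INTER_CUBIC))
for zz in (.128,.15): 
  # where the TCP should appear in side view
  p=np.array([.5565,-.0145,zz]); q=s['R'].T@(p-s['origin']); print(s['cx']+s['f']*q[0]/-q[2], s['cy']-s['f']*q[1]/-q[2])
E
```

```text
282.8183852926096 205.88773199015816
282.7040775725276 200.27484088943294
```

View pics/s3.png

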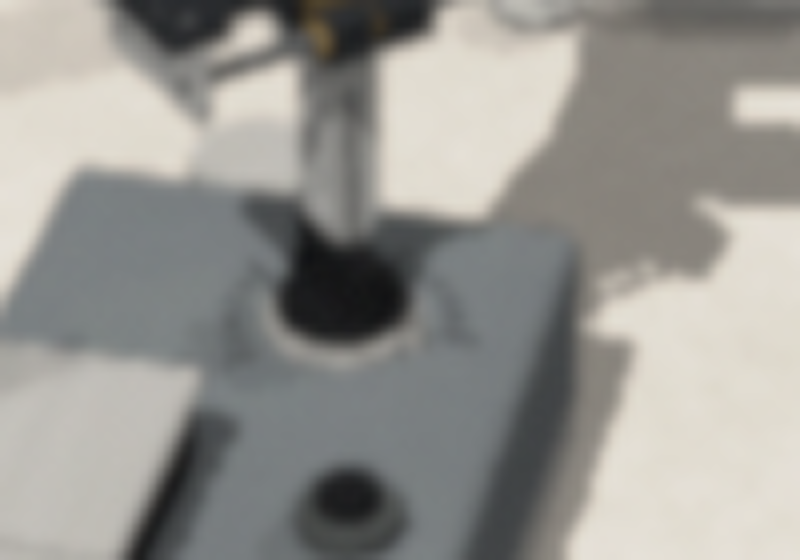

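The fingers' tip shows at crop (340,240), i.e. image (282.5,200). That is higher than the reported TCP should appear, as if it stood above the bar. I check with depth.

```bash
python3 - <<'E'
from h import *
for n in('s3','t3'):
    s=dict(np.load(n+'.npz')); P=cloud(s)
    print(n)
    if n=='s3':
        for v in range(184,214,2): print(v,[tuple((P[v,u]*1000).round().astype(int)) for u in (278,280,282,284,286,288)])
print(robot.get_obs()['joint_positions'])
E
```

```text
s3
184 [(np.int64(570), np.int64(-9), np.int64(216)), (np.int64(563), np.int64(-4), np.int64(219)), (np.int64(557), np.int64(-3), np.int64(220)), (np.int64(551), np.int64(-5), np.int64(219)), (np.int64(545), np.int64(-13), np.int64(213)), (np.int64(555), np.int64(-326), np.int64(0))]
186 [(np.int64(570), np.int64(-14), np.int64(205)), (np.int64(563), np.int64(-4), np.int64(212)), (np.int64(557), np.int64(-4), np.int64(211)), (np.int64(551), np.int64(-7), np.int64(210)), (np.int64(545), np.int64(-13), np.int64(206)), (np.int64(554), np.int64(-300), np.int64(9))]
188 [(np.int64(571), np.int64(-18), np.int64(194)), (np.int64(563), np.int64(1), np.int64(208)), (np.int64(557), np.int64(-6), np.int64(203)), (np.int64(551), np.int64(-3), np.int64(205)), (np.int64(545), np.int64(-13), np.int64(198)), (np.int64(554), np.int64(-296), np.int64(2))]
190 [(np.int64(571), np.int64(-19), np.int64(186)), (np.int64(563), np.int64(4), np.int64(203)), (np.int64(558), np.int64(-7), np.int64(194)), (np.int64(552), np.int64(-11), np.int64(192)), (np.int64(546), np.int64(-15), np.int64(189)), (np.int64(553
[... 2534 characters left out ...]
.int64(540), np.int64(-7), np.int64(125))]
210 [(np.int64(571), np.int64(6), np.int64(127)), (np.int64(564), np.int64(5), np.int64(126)), (np.int64(558), np.int64(4), np.int64(126)), (np.int64(552), np.int64(9), np.int64(130)), (np.int64(545), np.int64(11), np.int64(131)), (np.int64(540), np.int64(-1), np.int64(122))]
212 [(np.int64(570), np.int64(10), np.int64(122)), (np.int64(564), np.int64(12), np.int64(124)), (np.int64(558), np.int64(12), np.int64(124)), (np.int64(552), np.int64(9), np.int64(122)), (np.int64(545), np.int64(13), np.int64(125)), (np.int64(540), np.int64(0), np.int64(115))]
t3
[-1.27753570e-01  1.16938026e-01  1.43736320e+00 -1.01339905e-04
  1.58726623e+00 -7.15793262e-01]
```

View pics/t3.png

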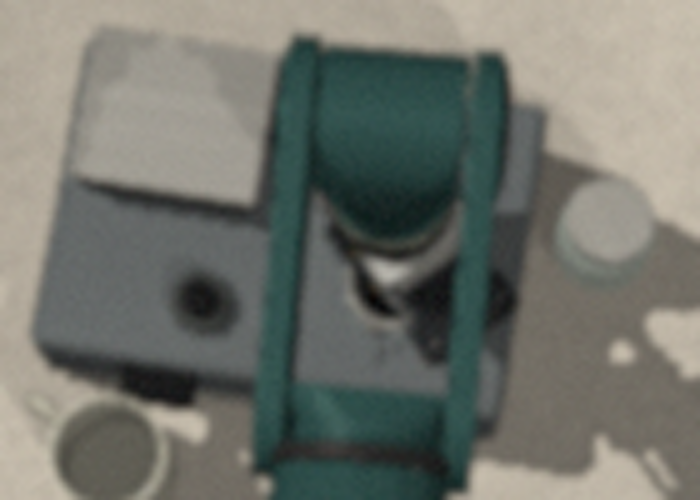

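The top view is mostly hidden by the wrist. In the side view the fingers end near z≈0.157 by depth, though the TCP reads 0.127, with the bar below them. I reopen and measure the fingertips directly.

Request:
{"api": "move_arm", "payload": {
  "deltas": [0,0,0,0,0,0,-1,0,0,0,0,0,0,-1,0,0,0,0,0,0,-1,0,0,0,0,0,0,-1,0,0,0,0,0,0,-1,0,0,0,0,0,0,-1,0,0,0,0,0,0,-1,0,0,0,0,0,0,-1]
}}

```text
time: 5.0
tool_pos: [0.5565, -0.0144, 0.1274]
ee_rot: [-3.142, 0.0, 2.159]
wrist_force: [0.1, -0.9, 0.1]
width: 0.0606
finger_force: 0.0
```

```bash
python3 - <<'E'
from h import *
s=cam('side'); P=cloud(s); np.savez('s4.npz',**s); o=robot.get_obs(); print(o['tool_pos'],o['width'])
c=o['tool_pos']; psi=o['ee_rot'][2]; d=P[...,:2]-c[:2]
tx=d@[np.cos(psi),np.sin(psi)]; ty=d@[np.sin(psi),-np.cos(psi)]
for zlo in np.arange(.11,.24,.008):
    m=(P[...,2]>zlo)&(P[...,2]<zlo+.008)&(abs(tx)<.03)&(abs(ty)<.075)
    h,_=np.histogram(ty[m],bins=np.arange(-.075,.08,.01)); print(zlo.round(3),h)
for q in((.0,.047,0),(0,-.047,0),(0,0,0)):
    w=c+[np.cos(psi)*q[0]+np.sin(psi)*q[1],np.sin(psi)*q[0]-np.cos(psi)*q[1],0]; k=s['R'].T@(w-s['origin']); print(w.round(3),s['cx']+s['f']*k[0]/-k[2], s['cy']-s['f']*k[1]/-k[2])
cv2.imwrite('pics/s4.png',cv2.resize(s['image'][160:230,235:335,::-1],(800,560),interpolation=cv2.INTER_CUBIC))
E
```

```text
[ 0.55649301 -0.01444413  0.12738652] 0.06518162069159723
0.11 [23 25 29 26  9  4  6  5 10 13 28 25 28 34 26]
0.118 [ 1  0  0  0  0 12  5  5 24 22 12  1  0  0  0]
0.126 [ 0  0  0  0  1  7  2  8 21 12  1  0  0  0  0]
0.134 [ 0  0  0  0  0  0  0  6 15  0  0  0  0  0  0]
0.142 [ 0  0  0  0  0  0  0  7 18  0  0  0  0  0  0]
0.15 [ 0  0  0  0  1  0  1 25 13  0  0  0  0  0  0]
0.158 [0 0 0 1 8 0 0 4 4 0 3 3 0 0 0]
0.166 [0 0 0 2 9 0 0 0 0 0 3 8 0 0 0]
0.174 [ 0  0  0  6  9  0  0  0  0  0  0 12  0  0  0]
0.182 [ 0  0  0  4  6  0  0  0  0  0  0 12  0  0  0]
0.19 [ 0  0  0  5  7  0  0  0  0  0  0 14  1  0  0]
0.198 [ 0  0  0  5 10  0  0  0  0  0  2 10  0  0  0]
0.206 [0 0 0 4 8 0 0 0 0 0 2 8 2 0 0]
0.214 [ 0  0  0  5 10  0  0  0  0  0  1 14  2  0  0]
0.222 [0 0 0 6 9 0 0 0 0 0 0 7 0 0 0]
0.23 [ 0  0  0  4  7  0  0  0  0  0  1 13  1  0  0]
0.238 [0 0 0 2 6 0 0 0 0 0 1 2 2 0 0]
[0.596 0.012 0.127] 269.94986184553824 210.7932786825051
[ 0.517 -0.041  0.127] 295.41424631453833 201.41753059230987
[ 0.556 -0.014  0.127] 282.8228505368201 206.0535646994587
```

View pics/s4.png

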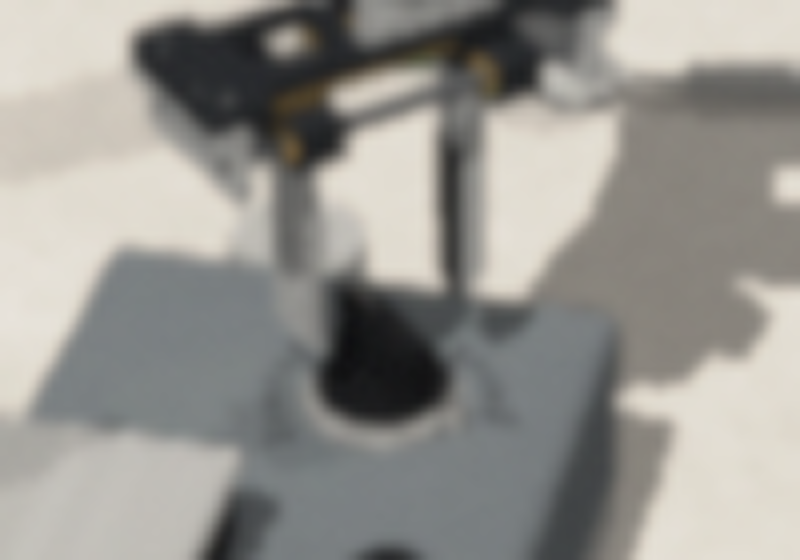

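Fingertips by depth end at z≈0.158, at crop (305,345) and (462,290). The fingers really stop about 30 mm above the reported TCP, with the bar at (390,340) between and below them. I descend in guarded steps, watching the force.

Request:
{"api": "move_arm", "payload": {
  "deltas": [0,0,0,0,0,0,-1,0,0,0,0,0,0,-1,0,0,0,0,0,0,-1,0,0,0,0,0,0.3,-1,0,0,0,0,0,0.6,-1,0,0,0,0,0,0.9,-1,0,0,0,0,0,1.2,-1,0,0,0,0,0,1.2,-1]
}}

```text
time: 5.85
tool_pos: [0.556, -0.0144, 0.1146]
ee_rot: [-3.141, -0.001, 2.159]
wrist_force: [0.1, -0.2, 0.3]
width: 0.0942
finger_force: 0.0
```

```bash
cat > tips.py <<'E'
from h import *
s=cam('side'); P=cloud(s); o=robot.get_obs(); c=o['tool_pos']; print(c.round(4),o['width'].round(4),o['wrist_force'].round(2))
psi=o['ee_rot'][2]; d=P[...,:2]-c[:2]; tx=d@[np.cos(psi),np.sin(psi)]; ty=d@[np.sin(psi),-np.cos(psi)]
for sg in(-1,1):
    m=(abs(tx)<.03)&(sg*ty>.03)&(sg*ty<.07)&(P[...,2]>.13)&(P[...,2]<.22); z=P[...,2][m]
    print(sg,m.sum(),'zmin',np.sort(z)[:6].round(4),'ty',np.median(ty[m]).round(4),'tx',np.median(tx[m]).round(4))
E
python3 tips.py
```

```text
Traceback (most recent call last):
  File "tips.py", line 2, in <module>
    s=cam('side'); P=cloud(s); o=robot.get_obs(); c=o['tool_pos']; print(c.round(4),o['width'].round(4),o['wrist_force'].round(2))
                                                                                    ^^^^^^^^^^^^^^^^
AttributeError: 'float' object has no attribute 'round'
```

```bash
sed -i "s/o\['width'\].round(4)/o['width']/" tips.py; python3 tips.py
```

```text
[ 0.5564 -0.0144  0.1152] 0.09400143802555232 [-0.17 -0.62  0.25]
-1 117 zmin [0.1453 0.1465 0.1466 0.1478 0.1487 0.1509] ty -0.0481 tx 0.0052
1 111 zmin [0.1476 0.1501 0.1521 0.1524 0.1531 0.1534] ty 0.0577 tx 0.0063
```

Request:
{"api": "move_arm", "payload": {
  "deltas": [0,0,0,0,0,0.4,-1,0,0,0,0,0,0.8,-1,0,0,0,0,0,1.1,-1,0,0,0,0,0,1.4,-1,0,0,0,0,0,1.4,-1]
}}

```text
time: 6.45
tool_pos: [0.556, -0.0144, 0.1006]
ee_rot: [-3.141, -0.001, 2.159]
wrist_force: [-0.1, 0.6, 1.2]
width: 0.0938
finger_force: 0.0
```

```bash
sed -i 's/>.13)/>.118)/' tips.py; python3 tips.py
```

```text
[ 0.5562 -0.0145  0.101 ] 0.09405079276687614 [-0.05  0.15  0.14]
-1 136 zmin [0.1181 0.1183 0.1264 0.1274 0.1299 0.1336] ty -0.0482 tx 0.004
1 114 zmin [0.1181 0.1182 0.1193 0.1347 0.1375 0.1385] ty 0.0573 tx 0.0054
```

Request:
{"api": "move_arm", "payload": {
  "deltas": [0,0,0,0,0,0,1,0,0,0,0,0,0,1,0,0,0,0,0,0,1,0,0,0,0,0,0,1,0,0,0,0,0,0,1,0,0,0,0,0,0,1,0,0,0,0,0,0,1,0,0,0,0,0,0,1]
}}

```text
time: 7.3
tool_pos: [0.5565, -0.0144, 0.1014]
ee_rot: [-3.142, 0.0, 2.159]
wrist_force: [-0.6, 0.1, -0.4]
width: 0.0336
finger_force: 0.0
```

Request:
{"api": "move_arm", "payload": {
  "deltas": [0,0,0,0,0,0,1,0,0,0,0,0,0,1,0,0,0,0,0,0,1,0,0,0,0,0,0,1,0,0,0,0,0,0,1,0,0,0,0,0,0,1]
}}

```text
time: 7.9
tool_pos: [0.556, -0.0148, 0.1013]
ee_rot: [-3.14, -0.0, 2.159]
wrist_force: [-3.2, -1.8, 2.0]
width: 0.0139
finger_force: 30.0
```

```bash
python3 to.py
```

```text
7.9 [ 0.556  -0.0148  0.1013] [-179.93   -0.    123.67] F [-3.2  -1.8   1.99] M [-0.407  0.47  -0.007] j6 -0.716
```

Gripped: 13.9 mm wide at 30 N. I turn clockwise (+z of the tool) partway and check the side load.

Request:
{"api": "move_arm", "payload": {
  "deltas": [0,0,0.13,0,0,0,1,0,0,0.26,0,0,0,1,0,0,0.39,0,0,0,1,0,0,0.52,0,0,0,1,0,0,0.52,0,0,0,1]
}}

```text
time: 8.4
tool_pos: [0.5568, -0.0145, 0.1014]
ee_rot: [3.141, 0.0, 1.639]
wrist_force: [-0.0, -1.8, 0.2]
width: 0.0139
finger_force: 30.0
```

```bash
python3 to.py
```

```text
8.4 [ 0.5568 -0.0145  0.1014] [1.7997e+02 2.0000e-02 9.3900e+01] F [-0.04 -1.77  0.2 ] M [-0.317  0.139 -0.095] j6 -0.196
```

Request:
{"api": "move_arm", "payload": {
  "deltas": [0,0,0.13,0,0,0,1,0,0,0.26,0,0,0,1,0,0,0.39,0,0,0,1,0,0,0.52,0,0,0,1,0,0,0.65,0,0,0,1,0,0,0.78,0,0,0,1,0,0,0.91,0,0,0,1,0,0,1.04,0,0,0,1]
}}

```text
time: 9.2
tool_pos: [0.5582, -0.0153, 0.1014]
ee_rot: [3.138, -0.002, 0.596]
wrist_force: [3.3, -2.0, -2.0]
width: 0.0136
finger_force: 30.0
```

Request:
{"api": "move_arm", "payload": {
  "deltas": [0,0,0.13,0,0,0,1,0,0,0.26,0,0,0,1,0,0,0.39,0,0,0,1,0,0,0.5,0,0,0,1,0,0,0.5,0,0,0,1]
}}

```text
time: 9.7
tool_pos: [0.5585, -0.016, 0.1014]
ee_rot: [3.138, -0.004, 0.099]
wrist_force: [4.3, -4.1, -2.0]
width: 0.0139
finger_force: 30.0
```

```bash
python3 to.py .5565 -.0145 .1014 -10.9
```

```text
9.7 [ 0.5585 -0.016   0.1014] [179.82  -0.23   5.67] F [ 4.34 -4.15 -1.99] M [-0.786 -0.435 -0.207] j6 1.343
[ 0.0026 -0.0044  0.2892] [-0.18 -0.17  0.  ]
```

Request:
{"api": "move_arm", "payload": {
  "deltas": [0,0,0,0.1,0.1,0,1,0,0,0.06,0.1,0.1,0,1,0,0,0.12,0.1,0.1,0,1,0,0,0.18,0.1,0.1,0,1,0,0,0.22,0.1,0.1,0,1,0,0,0.22,0.1,0.1,0,1]
}}

```text
time: 10.3
tool_pos: [0.5584, -0.0163, 0.1014]
ee_rot: [3.14, -0.002, -0.12]
wrist_force: [1.8, -3.4, -2.7]
width: 0.014
finger_force: 30.0
```

```bash
python3 to.py
```

```text
10.3 [ 0.5584 -0.0163  0.1014] [ 1.7991e+02 -1.1000e-01 -6.8700e+00] F [ 1.82 -3.42 -2.72] M [-0.845 -0.266 -0.063] j6 1.561
```

Request:
{"api": "move_arm", "payload": {
  "deltas": [0,0,0.04,0,0.05,0,1,0,0,0.08,0,0.05,0,1,0,0,0.08,0,0.05,0,1]
}}

```text
time: 10.6
tool_pos: [0.5583, -0.0164, 0.1014]
ee_rot: [3.141, -0.002, -0.199]
wrist_force: [3.3, -4.2, -1.9]
width: 0.0141
finger_force: 30.0
```

```bash
python3 to.py
```

```text
10.6 [ 0.5583 -0.0164  0.1014] [ 1.7996e+02 -1.0000e-01 -1.1430e+01] F [ 3.35 -4.25 -1.9 ] M [-0.707 -0.411 -0.118] j6 1.64
```

Request:
{"api": "move_arm", "payload": {
  "deltas": [0,0,0.03,0,0.05,0,1,0,0,0.03,0,0.05,0,1]
}}

```text
time: 10.8
tool_pos: [0.5583, -0.0165, 0.1014]
ee_rot: [-3.141, -0.002, -0.23]
wrist_force: [4.1, -3.2, -1.5]
width: 0.0136
finger_force: 30.0
```

```bash
python3 to.py
```

```text
10.8 [ 0.5583 -0.0165  0.1014] [-1.7999e+02 -1.1000e-01 -1.3200e+01] F [ 4.08 -3.23 -1.52] M [-0.552 -0.56   0.113] j6 1.67
```

Request:
{"api": "move_arm", "payload": {
  "deltas": [0,0,0.02,0,0,0,1,0,0,0.02,0,0,0,1]
}}

```text
time: 11.0
tool_pos: [0.5583, -0.0165, 0.1014]
ee_rot: [-3.141, -0.002, -0.25]
wrist_force: [4.1, -3.4, -2.5]
width: 0.0134
finger_force: 30.0
```

Request:
{"api": "move_arm", "payload": {
  "deltas": [0,0,0.01,0,0,0,1,0,0,0.01,0,0,0,1]
}}

```text
time: 11.2
tool_pos: [0.5583, -0.0165, 0.1014]
ee_rot: [-3.142, -0.002, -0.26]
wrist_force: [4.0, -3.0, -1.7]
width: 0.0135
finger_force: 30.0
```

```bash
python3 to.py
```

```text
11.2 [ 0.5583 -0.0165  0.1014] [-1.80e+02 -1.10e-01 -1.49e+01] F [ 3.98 -2.97 -1.65] M [-0.569 -0.483  0.077] j6 1.7
```

Request:
{"api": "move_arm", "payload": {
  "deltas": [0,0,0.01,0,0,0,1,0,0,0.01,0,0,0,1]
}}

```text
time: 11.4
tool_pos: [0.5583, -0.0165, 0.1014]
ee_rot: [-3.142, -0.002, -0.27]
wrist_force: [3.9, -2.9, -1.7]
width: 0.0138
finger_force: 30.0
```

```bash
python3 to.py
```

```text
11.4 [ 0.5583 -0.0165  0.1014] [-1.800e+02 -1.100e-01 -1.547e+01] F [ 3.85 -2.94 -1.74] M [-0.579 -0.514  0.1  ] j6 1.71
```

Request:
{"api": "move_arm", "payload": {
  "deltas": [0,0,0.01,0,0,0,1,0,0,0.01,0,0,0,1]
}}

```text
time: 11.6
tool_pos: [0.5583, -0.0166, 0.1014]
ee_rot: [-3.142, -0.002, -0.28]
wrist_force: [2.9, -4.0, -1.8]
width: 0.014
finger_force: 30.0
```

```bash
python3 to.py
```

```text
11.6 [ 0.5583 -0.0166  0.1014] [-1.800e+02 -1.100e-01 -1.605e+01] F [ 2.86 -3.98 -1.79] M [-0.568 -0.523  0.119] j6 1.72
```

Request:
{"api": "move_arm", "payload": {
  "deltas": [0,0,0.01,0,0,0,1,0,0,0.01,0,0,0,1]
}}

```text
time: 11.8
tool_pos: [0.5583, -0.0166, 0.1014]
ee_rot: [3.142, -0.002, -0.29]
wrist_force: [3.8, -3.7, -1.8]
width: 0.0139
finger_force: 30.0
```

```bash
python3 to.py
```

```text
11.8 [ 0.5583 -0.0166  0.1014] [ 1.800e+02 -1.100e-01 -1.661e+01] F [ 3.81 -3.7  -1.76] M [-0.692 -0.51   0.151] j6 1.73
```

Request:
{"api": "move_arm", "payload": {
  "deltas": [0,0,0.01,0,0,0,1,0,0,0.01,0,0,0,1]
}}

```text
time: 12.0
tool_pos: [0.5583, -0.0166, 0.1014]
ee_rot: [3.142, -0.002, -0.3]
wrist_force: [3.4, -4.5, -1.7]
width: 0.0138
finger_force: 30.0
```

```bash
python3 to.py
```

```text
12.0 [ 0.5583 -0.0166  0.1014] [ 1.800e+02 -1.200e-01 -1.716e+01] F [ 3.36 -4.46 -1.72] M [-0.639 -0.497  0.273] j6 1.739
```

Request:
{"api": "move_arm", "payload": {
  "deltas": [0,0,0.01,0,0,0,1,0,0,0.01,0,0,0,1]
}}

```text
time: 12.2
tool_pos: [0.5583, -0.0166, 0.1014]
ee_rot: [3.141, -0.002, -0.309]
wrist_force: [4.2, -3.8, -2.2]
width: 0.0139
finger_force: 30.1
```

```bash
python3 to.py
```

```text
12.2 [ 0.5583 -0.0166  0.1014] [ 1.7999e+02 -1.1000e-01 -1.7730e+01] F [ 4.19 -3.76 -2.25] M [-0.681 -0.505  0.281] j6 1.749
```

Request:
{"api": "move_arm", "payload": {
  "deltas": [0,0,0.01,0,0,0,1,0,0,0.01,0,0,0,1]
}}

```text
time: 12.4
tool_pos: [0.5583, -0.0167, 0.1014]
ee_rot: [3.141, -0.002, -0.319]
wrist_force: [4.3, -3.7, -1.1]
width: 0.0138
finger_force: 30.2
```

```bash
python3 to.py
```

```text
12.4 [ 0.5583 -0.0167  0.1014] [ 1.7999e+02 -1.2000e-01 -1.8280e+01] F [ 4.27 -3.69 -1.08] M [-0.697 -0.481  0.428] j6 1.759
```

Request:
{"api": "move_arm", "payload": {
  "deltas": [0,0,0.006,0,0,0,1,0,0,0.006,0,0,0,1,0,0,0.006,0,0,0,1]
}}

```text
time: 12.7
tool_pos: [0.5583, -0.0167, 0.1014]
ee_rot: [3.141, -0.002, -0.325]
wrist_force: [4.3, -5.0, -1.9]
width: 0.0137
finger_force: 30.2
```

```bash
python3 to.py
```

```text
12.7 [ 0.5583 -0.0167  0.1014] [ 1.7999e+02 -1.2000e-01 -1.8610e+01] F [ 4.28 -4.96 -1.93] M [-0.633 -0.515  0.45 ] j6 1.765
```

Request:
{"api": "move_arm", "payload": {
  "deltas": [0,0,0.005,0,0,0,1,0,0,0.005,0,0,0,1,0,0,0.005,0,0,0,1]
}}

```text
time: 13.0
tool_pos: [0.5583, -0.0167, 0.1014]
ee_rot: [3.141, -0.002, -0.33]
wrist_force: [4.0, -5.0, -2.7]
width: 0.0135
finger_force: 30.3
```

```bash
python3 to.py
```

```text
13.0 [ 0.5583 -0.0167  0.1014] [ 1.7998e+02 -1.2000e-01 -1.8890e+01] F [ 3.99 -4.99 -2.66] M [-0.71  -0.539  0.504] j6 1.77
```

The moment on the stop is 0.50 N m, firm and well under 0.85. Now back anticlockwise by five clicks.

Request:
{"api": "move_arm", "payload": {
  "deltas": [0,0,-0.06,0,0,0,1,0,0,-0.18,0,0,0,1,0,0,-0.31,0,0,0,1,0,0,-0.44,0,0,0,1,0,0,-0.57,0,0,0,1,0,0,-0.7,0,0,0,1,0,0,-0.83,0,0,0,1,0,0,-0.96,0,0,0,1]
}}

```text
time: 13.8
tool_pos: [0.5581, -0.0152, 0.1014]
ee_rot: [-3.141, -0.002, 0.634]
wrist_force: [3.5, -0.1, -2.1]
width: 0.0135
finger_force: 30.0
```

Request:
{"api": "move_arm", "payload": {
  "deltas": [0,0,-0.12,0,0,0,1,0,0,-0.24,0,0,0,1,0,0,-0.36,0,0,0,1,0,0,-0.44,0,0,0,1,0,0,-0.49,0,0,0,1,0,0,-0.49,0,0,0,1]
}}

```text
time: 14.4
tool_pos: [0.5575, -0.0147, 0.1014]
ee_rot: [-3.141, -0.003, 1.119]
wrist_force: [2.3, 1.9, -1.6]
width: 0.0138
finger_force: 30.0
```

```bash
python3 to.py
```

```text
14.4 [ 0.5575 -0.0147  0.1014] [-1.7995e+02 -1.5000e-01  6.4130e+01] F [ 2.26  1.86 -1.61] M [ 0.15  -0.382 -0.033] j6 0.321
```

Request:
{"api": "move_arm", "payload": {
  "deltas": [0,0,0,0,0,0,-1,0,0,0,0,0,0,-1,0,0,0,0,0,0,-1,0,0,0,0,0,0,-1,0,0,0,0,0,0,-1,0,0,0,0,0,-4,-1,0,0,0,0,0,-8,-1,0,0,0,0,0,-10,-1]
}}

```text
time: 15.2
tool_pos: [0.5587, -0.0165, 0.2055]
ee_rot: [3.136, -0.002, 1.118]
wrist_force: [0.2, -0.2, 0.3]
width: 0.0743
finger_force: 0.0
```

```bash
cat > dial.py <<'E'
from h import *
c=np.array([.5987,.0525]); yaw=np.radians(-10.9); R=np.array([[np.cos(yaw),-np.sin(yaw)],[np.sin(yaw),np.cos(yaw)]])
for n in('side','top'):
    s=cam(n); P=cloud(s); own=(P[...,:2]-c)@R; z=P[...,2]
    m=(np.hypot(own[...,0]+.028,own[...,1]+.073)<.032)&(z>.145)&(z<.162); p=own[m]*1000
    if len(p)<20: print(n,len(p)); continue
    v,vec=np.linalg.eigh(np.cov(p.T)); print(n,len(p),np.round(cv2.minAreaRect(p.astype(np.float32))[:2],1).tolist(),'axis deg',np.degrees(np.arctan2(*vec[::-1,1])).round(1)%180)
E
python3 dial.py; python3 to.py
```

```text
side 71 [[-27.4, -72.5], [54.3, 15.8]] axis deg 73.5
top 12
15.3 [ 0.5595 -0.0166  0.2059] [ 1.7954e+02 -1.5000e-01  6.4040e+01] F [0.12 0.37 0.5 ] M [-0.008 -0.045 -0.021] j6 0.322
```

The dial bar's axis reads 73.5° in the grinder frame, which is the fifth click (75°). Now I close the fingers and move over the button.

```bash
python3 to.py .5473 .1151 .15 64
```

```text
15.3 [ 0.5595 -0.0166  0.2059] [ 1.7954e+02 -1.5000e-01  6.4040e+01] F [0.12 0.37 0.5 ] M [-0.008 -0.045 -0.021] j6 0.322
[ 0.0081 -0.0027  0.0007] [11.29 -6.91  5.57]
```

Request:
{"api": "move_arm", "payload": {
  "deltas": [0,0,0,3.8,-2.3,0,1,0,0,0,7.6,-4.6,0,1,0,0,0,11.3,-6.9,0,1,0,0,0,11.3,-6.9,0,1,0,0,0,11.3,-6.9,0,1,0,0,0,11.3,-6.9,0,1,0,0,0,11.3,-6.9,0,1,0,0,0,11.3,-6.9,0,1]
}}

```text
time: 16.1
tool_pos: [0.545, 0.1142, 0.2011]
ee_rot: [-3.141, 0.0, 1.116]
wrist_force: [-0.4, -0.4, 0.7]
width: 0.0257
finger_force: 0.0
```

Request:
{"api": "move_arm", "payload": {
  "deltas": [0,0,0,0,0,0,1,0,0,0,0,0,1,1,0,0,0,0,0,3,1,0,0,0,0,0,5,1,0,0,0,0,0,5,1,0,0,0,0,0,5,1]
}}

```text
time: 16.7
tool_pos: [0.5445, 0.1153, 0.1508]
ee_rot: [-3.14, 0.001, 1.118]
wrist_force: [0.2, -0.6, -0.4]
width: 0.0006
finger_force: 0.0
```

```bash
python3 dial.py; python3 - <<'E'
from h import *
s=cam('side'); P=cloud(s); o=robot.get_obs(); c=o['tool_pos']; d=np.hypot(*(P[...,:2]-c[:2]).reshape(-1,2).T).reshape(P.shape[:2])
m=(d<.022)&(P[...,2]>.14)&(P[...,2]<.22); print(o['width'],np.sort(P[...,2][m])[:15].round(3),P[m].mean(0).round(4))
m=(d<.025)&(P[...,2]>.115)&(P[...,2]<.14); print('btn z',np.percentile(P[m][:,2],[50,80,95]).round(4),P[m].mean(0).round(4))
cv2.imwrite('pics/s5.png',cv2.resize(s['image'][170:250,245:345,::-1],(700,560),interpolation=cv2.INTER_CUBIC))
E
python3 to.py .5473 .1151 .1 64
```

```text
side 9
top 63 [[-28.4, -75.1], [50.3, 14.1]] axis deg 72.5
0.0007793400747140048 [0.182 0.186 0.186 0.186 0.187 0.189 0.189 0.191 0.191 0.192 0.192 0.193
 0.193 0.194 0.194] [0.5464 0.1227 0.2035]
btn z [0.1249 0.1335 0.1363] [0.5485 0.1209 0.1264]
16.85 [0.5456 0.1155 0.1528] [ 1.7988e+02 -7.0000e-02  6.4040e+01] F [-0.29  0.3  -0.77] M [ 0.005 -0.034 -0.026] j6 0.56
[ 0.0022 -0.0012  0.0008] [0.03 0.16 5.28]
```

View pics/s5.png

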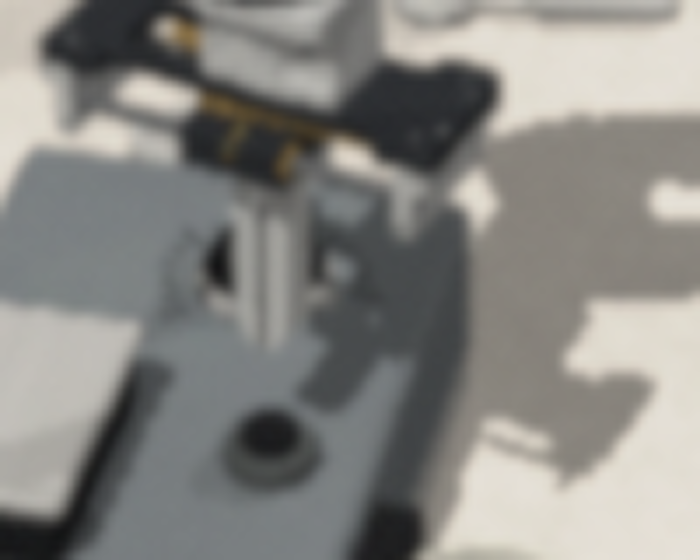

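The closed fingers' tip, at crop (268,345), is lined up with the button at (270,435). Button top is z≈0.135 and the tips are at about 0.182, so I descend 4.2 cm, then go in small steps.

Request:
{"api": "move_arm", "payload": {
  "deltas": [0,0,0,0,0.1,2,1,0,0,0,0,0.1,3.2,1,0,0,0,0,0.1,4.2,1,0,0,0,0,0.1,4.2,1,0,0,0,0,0.1,4.2,1]
}}

```text
time: 17.35
tool_pos: [0.5458, 0.1151, 0.1095]
ee_rot: [-3.142, 0.0, 1.118]
wrist_force: [0.3, 0.3, 0.1]
width: 0.0005
finger_force: 0.0
```

Request:
{"api": "move_arm", "payload": {
  "deltas": [0,0,0,0,0,0.2,1,0,0,0,0,0,0.4,1,0,0,0,0,0,0.4,1]
}}

```text
time: 17.65
tool_pos: [0.5458, 0.115, 0.1054]
ee_rot: [3.141, 0.0, 1.118]
wrist_force: [0.3, 0.1, -0.1]
width: 0.0003
finger_force: 0.0
```

Request:
{"api": "move_arm", "payload": {
  "deltas": [0,0,0,0,0,0.2,1,0,0,0,0,0,0.3,1,0,0,0,0,0,0.3,1]
}}

```text
time: 17.95
tool_pos: [0.5461, 0.1151, 0.1028]
ee_rot: [3.141, -0.0, 1.118]
wrist_force: [0.1, 0.5, 1.6]
width: 0.0003
finger_force: 1.1
```

Contact has begun (Fz about 1.6 N). I press on in small steps.

Request:
{"api": "move_arm", "payload": {
  "deltas": [0,0,0,0,0,0.2,1,0,0,0,0,0,0.3,1,0,0,0,0,0,0.3,1]
}}

```text
time: 18.25
tool_pos: [0.5461, 0.1151, 0.0997]
ee_rot: [3.141, -0.0, 1.118]
wrist_force: [0.2, 0.1, 4.3]
width: 0.0007
finger_force: 1.9
```

Request:
{"api": "move_arm", "payload": {
  "deltas": [0,0,0,0,0,0.2,1,0,0,0,0,0,0.2,1]
}}

```text
time: 18.45
tool_pos: [0.5461, 0.1151, 0.0982]
ee_rot: [3.14, -0.001, 1.118]
wrist_force: [-0.5, 0.2, 5.7]
width: 0.0001
finger_force: 3.0
```

Request:
{"api": "move_arm", "payload": {
  "deltas": [0,0,0,0,0,0.1,1,0,0,0,0,0,0.1,1]
}}

```text
time: 18.65
tool_pos: [0.5461, 0.1151, 0.0981]
ee_rot: [3.14, -0.001, 1.118]
wrist_force: [-1.5, -0.0, 8.5]
width: 0.0004
finger_force: 4.5
```

It has bottomed out: the height stands still and the force is 8.5 N. One small extra push, then I let go and retreat upward.

Request:
{"api": "move_arm", "payload": {
  "deltas": [0,0,0,0,0,0.1,1,0,0,0,0,0,0.1,1,0,0,0,0,0,-1,1,0,0,0,0,0,-4,1,0,0,0,0,0,-8,1,0,0,0,0,0,-12,1,0,0,0,0,0,-12,1,0,0,0,0,0,-12,1]
}}

```text
time: 19.45
tool_pos: [0.546, 0.115, 0.2167]
ee_rot: [3.141, -0.0, 1.118]
wrist_force: [-0.7, 0.3, 0.2]
width: 0.0004
finger_force: 0.0
```

```bash
python3 dial.py; python3 to.py
```

```text
side 33 [[-32.0, -67.3], [47.6, 14.4]] axis deg 68.2
top 68 [[-28.5, -75.8], [51.5, 16.0]] axis deg 73.4
19.55 [0.5447 0.1149 0.214 ] [-1.798e+02  1.300e-01  6.404e+01] F [ 0.32 -0.47  0.19] M [-0.047 -0.037  0.001] j6 0.559
```

```bash
python3 -c "
from bench import robot; print(robot.close_job())"
```

```text
the job is handed in; nothing more can be done
None
```

I handed the job in at about 19.6 s: the dial bore on its stop at 0.50 N m, came back five clicks (top camera reads 73.4° against 75°), and the start button was then pressed fully and released; the arm is clear of everything, but `close_job()` returned no verdict.

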